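# Tap the filter carriage home under the weighing hood

### The arm

A 6-joint arm with a two-finger parallel gripper is mounted at the origin on the work surface. World frame = base frame: x ahead of the robot, y to its left, z up, the work surface at z = 0. Lengths are in m, angles in rad, forces in N, time in s.
With the tool pointing down it reaches from about 0.35 to 0.875 m from the base axis. Payload 4.2 kg.
Tool frame: the origin (TCP) lies at the very end of the fingers, on their centre line; the grasp point (between the pads) lies 19 mm behind it (r.grip_depth is the distance from the TCP to the grasp point, in m); z points along the fingers, y is the line along which they close (so a half turn about z gives the same grasp; the last joint's range is limited). The gripper opens to 85 mm and grips with 20 to 120 N. Pads are 22 mm wide; open, the fingers measure 114 mm over their backs; the gripper's body (76 mm by 85 mm) begins 54 mm behind the grasp point. The pads swing forward as they close: fully open they stand 13 mm farther back than shut.
Start: joints at [1.593, 0.385, 0.008, 0, -1.194, -0.259], TCP at [0.147, 0.608, 0.201] pointing down, gripper open.
Joint ranges: [-3.14, 3.14], [-1.21, 2.06], [-1.07, 1.41], [-3.16, 2.05], [-2.99, -0.16], [-3.1, 3.1]. Speed limits (rad/s): [2.79, 2.79, 3.14, 3.14, 3.14, 3.14].

### API

Orientations are given as a unit quaternion [w, x, y, z].
In Python, from cell import r gives the robot as it stands. Calls block until the motion is done:
- r.move_to(position, orientation): joint-space move of the TCP to a pose.
- r.move_l(position, orientation=None, velocity=0.15, f_stop=None): straight line of the TCP; orientation=None keeps the orientation; velocity is the mean speed in m/s. With f_stop (N) it stops when the force on the tool has changed by that much, and returns True; else False.
- r.set_joints(angles): joint-space move.
- r.gripper_open() and r.close_gripper(strength=None): open the fingers fully, or close them until they stop; strength is the grip in N (None keeps the last).
- r.dwell(seconds).
- r.ik(position, orientation): joint angles nearest the present ones, or None.
- r.state(): the state.
- r.camera(name): name is "scene" or "top" or "wrist"; returns (picture, depth): 384x512x3 uint8, red, green, blue; 384x512 float32, m along the optical axis (not along the pixel's ray), 0 where there is no reading.
- r.calibration(name): a dict with "fovy" (degrees; the focal length in pixels is half the picture's height over the tangent of half this angle, whatever the lens; pixels are square), "cx", "cy" (the principal point, pixels), "R" (3x3) and "t" (3): a world point X has camera coordinates R X + t; the wrist camera has in their place "mount" (4x4, takes a point from camera to tool coordinates, whose origin is the TCP and whose axes are the flange's). Camera axes: x right, y down, z forward; pixel columns grow to the right and rows downward; lengths in m; the calibration is good to about 2 mm. A picture is of the moment at which its call begins: read the wrist's pose just before it. calibration takes no time and is no camera call.
A pose or a line that the arm cannot do raises r.IKError and nothing moves.
- r.close_job(): hands the job in; it is judged then, once.
The state is a dict: "time_s": time; "joint_pos": joint angles; "joint_velocities": joint speeds; "tau": joint torques, N m; "position": TCP position; "tool_rot": TCP orientation; "force": force on the tool from outside, world axes, zero at the start; "ft_torque": the same for the moment, N m; "finger_gap": finger opening in m; "grasp_force": force on a finger pad.
Only numpy, scipy, OpenCV 4.12 (cv2) and the standard library are available. Lean on these libraries where they do the work, as an engineer would, in place of code of your own. Each camera call takes 0.05 s, during which the arm holds its last target. There are 200 camera calls.

### The job

Pick up the upright tapping tool and with its foot nudge the filter carriage along its slideway under the weighing hood, gently, in small taps of less than a centimetre with the tool drawn clear of the carriage between taps, until the carriage is fully home against the stop hidden inside. Then stand the tool upright, wholly on the round cork pad, and let go. Touch the carriage only with the tool, and leave everything else on the bench where it is.

Things in the scene. Friction and masses are not known exactly. Their poses are not given: they have to be found in the camera images.
- hood: Fixed weighing hood on an aluminium base 220 x 150 x 10 mm. Origin: on the bench under the middle of the roof's front edge; x = along the slideway into the hood (the way the carriage must go, roughly to the robot's left, +y), z up. Base from x = -70 to +150 mm, top at z = 10 mm. Two guide rails 12 mm high on it, 53 mm apart inside, centred on y = 0. Side walls from x = 0 inward, 124 mm apart; front open.
- roof_edge (a point): Middle of the lower front edge of the hood's roof, 90 mm above the bench; axes as the hood's. Roof 6 mm thick: a dark strip 8 mm wide, clear plastic to x = 75 mm, then an opaque grey housing up to 135 mm above the bench. An upright tool cannot follow the carriage in far enough: lean it, foot forward and handle back; about 40 degrees clears this edge.
- slideway (a point): Near end of the slideway, at mid-width on the base's top (10 mm above the bench, 70 mm before the roof's edge). The stop is a steel block 40 mm high inside the hood, under the grey housing; its distance differs each time and is not told. With the carriage home, the carriage's near face is 36 to 48 mm inside the roof's front edge.
- carriage: Loose aluminium filter carriage, 70 (along the slideway) x 50 x 45 mm high, about 0.35 kg, with a flat black filter dish on top; on the base between the guide rails, 1.5 mm play each side. Origin: centre of its underside (10 mm above the bench); x along the slideway, near face at x = -35 mm. Slides with a few N of friction; 28 to 50 mm to go.
- pin (a joint): Weak sprung feeler pin in the face of the stop: travel in m, 0 = standing 6 mm proud of the stop, untouched; 0.006 = pushed in flush by a carriage that is against the stop. Its spring (under 0.4 N) cannot push the carriage back.
- tapper: Loose tapping tool, 0.18 kg, 170 mm tall, standing upright on the bench: a steel disc foot 36 mm across and 10 mm thick, a steel rod 14 mm across up to 102 mm, and a white square handle 20 x 20 mm from 100 to 170 mm above the foot's underside. Origin: centre of the foot's underside; z up along the rod to the handle; x and y square to the handle's faces. Most of its weight is in the foot.
- pad: Fixed round cork pad, 80 mm across, 5 mm thick, flat on the bench. Origin: centre of its underside.
- jar: Bystander: low glass jar, 52 mm across, 60 mm high. Origin at its underside, as for all bystanders.
- weight: Bystander: brass test weight with a knob, 34 mm across, 52 mm high.
- beaker: Bystander: glass beaker, 66 mm across, 85 mm high.
- bottle: Bystander: clear bottle with a cap, 64 mm across, 190 mm high.
- carton: Bystander: painted carton 110 x 150 x 70 mm high.
- handset: Bystander: white handset 65 x 120 x 22 mm, lying flat.
- dishes: Bystander: white two-part tray 120 x 90 x 30 mm.
There are look-alikes about, which are no part of the job. Several things have the shape of the tapper; the one meant has the colours described above.

How it is judged:
By the outcome, as a careful person would: the job done as asked, in the order asked, and still so for the second after the job is handed in, with the robot touching nothing.
It also fails if it takes over 72 s, if anything falls off the work surface, if the arm or the gripper's body presses on something with over 40 N, if the wrist force passes 120 N, or if a joint passes its speed limit or range.

## Working session

There is one attempt and no reset: what is moved stays moved. The work goes in short steps, each a Python script; the robot and the scene stay as the last script left them, time stands still between calls to the robot, and variables do not carry over. Pictures are saved under pics/ and viewed, at most 10 in all, crops included, and the job is handed in when it is done.

```bash
mkdir -p pics; ls; cat > h.py <<'E'
import numpy as np, cv2
from cell import r
from scipy.spatial.transform import Rotation as Rot
def cam(name):
    s=r.state(); im,d=r.camera(name); c=r.calibration(name)
    f=im.shape[0]/2/np.tan(np.radians(c["fovy"])/2)
    if "mount" in c:
        q=s["tool_rot"]; T=np.eye(4); T[:3,:3]=Rot.from_quat(np.roll(q,-1)).as_matrix(); T[:3,3]=s["position"]
        T=T@np.array(c["mount"]); Rc=T[:3,:3]; o=T[:3,3]
    else:
        Rc=np.array(c["R"]).T; o=-Rc@np.array(c["t"])
    return im,d,(f,c["cx"],c["cy"],Rc,o)
def ray(K,u,v):
    f,cx,cy,Rc,o=K; return o,Rc@np.array([(u-cx)/f,(v-cy)/f,1.])
def onplane(K,u,v,z):
    o,d=ray(K,u,v); return o+d*(z-o[2])/d[2]
def cloud(K,d):
    f,cx,cy,Rc,o=K; v,u=np.mgrid[:d.shape[0],:d.shape[1]]
    P=np.stack([(u-cx)/f*d,(v-cy)/f*d,d],-1)@Rc.T+o; P[d<=0]=np.nan; return P
def proj(K,X):
    f,cx,cy,Rc,o=K; p=Rc.T@(np.array(X)-o); return f*p[0]/p[2]+cx,f*p[1]/p[2]+cy
def save(n,im,s=1): cv2.imwrite("pics/"+n,cv2.resize(im[...,::-1],None,fx=s,fy=s,interpolation=cv2.INTER_CUBIC))
E
python3 - <<'E'
from h import *
for n in("scene","top"):
    im,d,K=cam(n); save(n+".png",im,1.5); np.savez(n+".npz",im=im,d=d); print(n,K)
print(r.state())
E
```

```text
pics
scene (np.float64(490.525241426159), 256.6441988767807, 189.6622785790712, array([[ 0.57341015,  0.54982966, -0.60736163],
       [ 0.81925889, -0.38840593,  0.42184796],
       [-0.00395834, -0.73947832, -0.67316874]]), array([ 1.36526321, -0.56924191,  0.98041031]))
top (np.float64(453.75711011497975), 253.05617548607165, 184.090627837693, array([[-0.0498183 , -0.9749639 ,  0.21671071],
       [-0.99874902,  0.04956645, -0.00660087],
       [-0.00430597, -0.21676845, -0.97621355]]), array([0.29816437, 0.00744866, 1.35641373]))
{'time_s': 0.1, 'joint_pos': array([ 1.59260402e+00,  3.85450324e-01,  6.75866240e-03, -4.39135520e-04,
       -1.19402132e+00, -2.58593560e-01]), 'joint_velocities': array([ 0.0019059 , -0.00112454,  0.0021813 ,  0.0022474 , -0.0013416 ,
        0.0023685 ]), 'tau': array([-6.55597923e-04, -3.93323457e+01,  1.88926739e+01,  4.19794098e+00,
       -2.63324713e-03,  1.53010554e-06]), 'position': array([0.146465  , 0.60698813, 0.20024664]), 'tool_rot': array([ 9.77443196e-04,  9.92989694e-01, -1.18196899e-01, -6.81681094e-05]), 'force': array([ 0.00078265, -0.08098982,  0.19067714]), 'ft_torque': array([ 0.00986453, -0.03306526,  0.0062437 ]), 'grasp_force': 0.0, 'finger_gap': 0.08489592780655694}
```

View pics/scene.png

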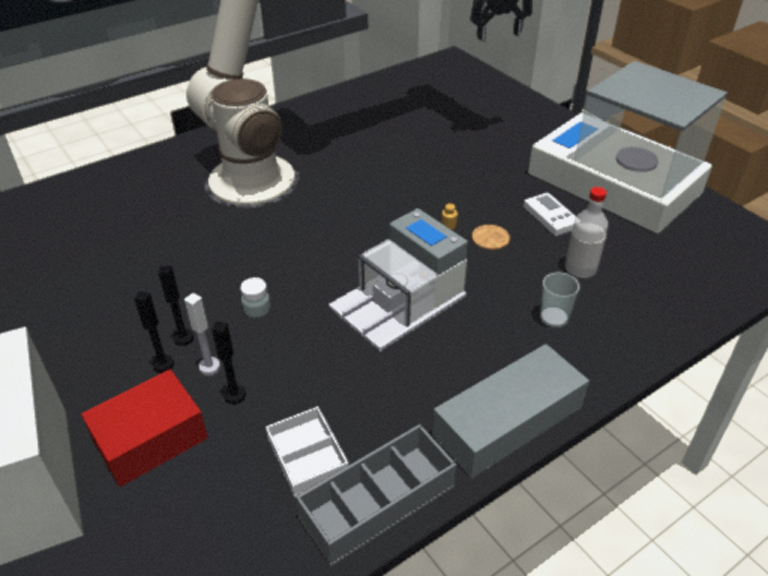

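View pics/top.png

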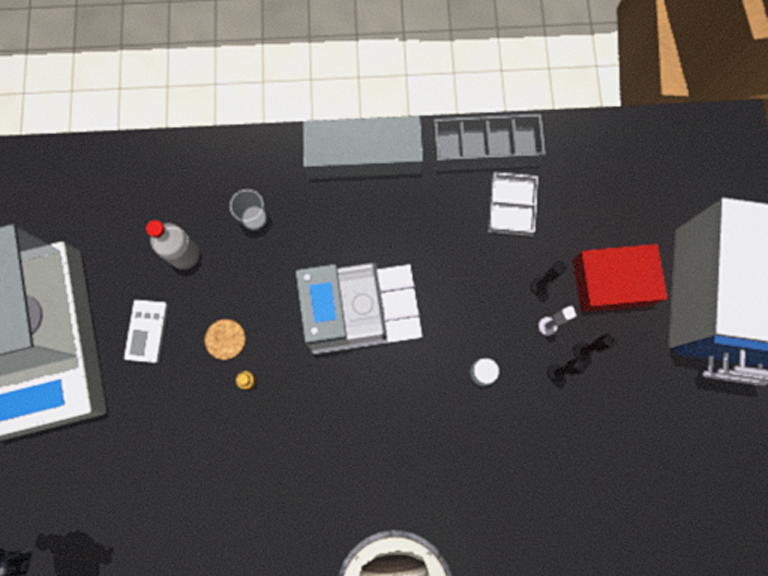

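The top view shows the white-handled tapper at about (548,325) with black look-alikes around it, the hood at (360,305) with its open end to the right, and the pad at (225,340), all in the 1.5x picture.

```bash
cat > m.py <<'E'
from h import *
K={}
for n in("scene","top"):
    c=r.calibration(n); f=192/np.tan(np.radians(c["fovy"])/2); Rc=np.array(c["R"]).T
    K[n]=(f,c["cx"],c["cy"],Rc,-Rc@np.array(c["t"]))
T=np.load("top.npz"); S=np.load("scene.npz")
for n,D in(("top",T),("scene",S)):
    P=cloud(K[n],D["d"]); im=D["im"].astype(int); hsv=cv2.cvtColor(D["im"],cv2.COLOR_RGB2HSV)
    def near(x,y,w): return (abs(P[...,0]-x)<w)&(abs(P[...,1]-y)<w)
    pad=(hsv[...,0]<20)&(hsv[...,1]>100)&(P[...,2]<.012)&(im[...,0]>120)
    q=P[pad]; print(n,"pad",len(q),np.nanmedian(q,0),np.nanmin(q,0),np.nanmax(q,0))
    if n=="top": x0=onplane(K[n],365,217,.01)
    print("tapper approx",x0)
    m=near(x0[0],x0[1],.06)&(im.min(-1)>110)
    for lo,hi in((.0,.02),(.09,.16),(.16,.18)):
        q=P[m&(P[...,2]>lo)&(P[...,2]<hi)]
        if len(q): print(" tap",lo,len(q),q.mean(0),q.min(0),q.max(0))
    if n=="top":
        h0=onplane(K[n],240,203,.01); print("hood approx",h0)
    m=near(h0[0],h0[1],.16)
    for lo,hi in((.005,.016),(.016,.03),(.045,.075),(.08,.105),(.12,.145)):
        mm=m&(P[...,2]>lo)&(P[...,2]<hi); q=P[mm]
        if len(q)>10:
            rc=cv2.minAreaRect((q[:,:2]*1000).astype(np.float32)); print(" hood",lo,len(q),q.mean(0).round(4),rc)
# ray measured corners in top
for u,v,z in((411,266,.01),(422,340,.01),(376,266,.096),(385,337,.096)):
    print(onplane(K["top"],u/1.5,v/1.5,z).round(4))
save("tc.png",T["im"][150:270,180:420],3.2)
E
python3 m.py
```

```text
top pad 1716 [ 1.19620214 -0.8559833  -0.08837584] [ 0.3957213  -1.12071865 -0.43720395] [1.48423107 0.47870888 0.010954  ]
tapper approx [ 0.47946252 -0.33071723  0.01      ]
 tap 0.0 76 [ 0.48020326 -0.32976744  0.0087255 ] [ 0.46447523 -0.38509189  0.00138728] [ 0.51795262 -0.31369354  0.01797016]
 tap 0.16 59 [ 0.47801094 -0.33031792  0.16844175] [ 0.46663439 -0.34030897  0.16328275] [ 0.48820679 -0.32036609  0.17250791]
hood approx [0.54078187 0.04052695 0.01      ]
 hood 0.005 1177 [ 0.5288 -0.0161  0.0091] ((543.983642578125, 42.18792724609375), (316.931640625, 317.4689636230469), 89.23204803466797)
 hood 0.016 135 [ 0.5222 -0.015   0.0212] ((496.8026123046875, 15.976806640625), (99.67996215820312, 239.47288513183594), 41.81201171875)
 hood 0.045 73 [0.4666 0.0624 0.0589] ((474.69775390625, 46.66838073730469), (73.5489273071289, 173.6146697998047), 35.5977783203125)
 hood 0.08 1314 [0.5295 0.0363 0.0949] ((529.3594970703125, 69.81415557861328), (137.86495971679688, 147.11831665039062), 5.189095497131348)
 hood 0.12 1347 [0.5233 0.1087 0.1345] ((525.1331787109375, 109.319137573
[... 729 characters left out ...]
2.1863098144531), 0.004529376048594713)
 hood 0.016 444 [0.5564 0.0107 0.0224] ((539.3904418945312, 36.643951416015625), (146.88243103027344, 222.91403198242188), 6.4054741859436035)
 hood 0.045 537 [0.5673 0.0434 0.0582] ((532.353515625, 68.57440185546875), (141.76187133789062, 154.77012634277344), 6.58473014831543)
 hood 0.08 1225 [0.5473 0.0425 0.0957] ((531.9483032226562, 69.67868041992188), (141.9916229248047, 152.12098693847656), 6.596686363220215)
 hood 0.12 1017 [0.5361 0.102  0.1347] ((528.0755004882812, 106.79805755615234), (140.12242126464844, 79.34883117675781), 6.382734775543213)
[ 0.6149 -0.0665  0.01  ]
[ 0.4631 -0.0793  0.01  ]
[0.598  0.0048 0.096 ]
[ 0.4616 -0.0054  0.096 ]
```

View pics/tc.png

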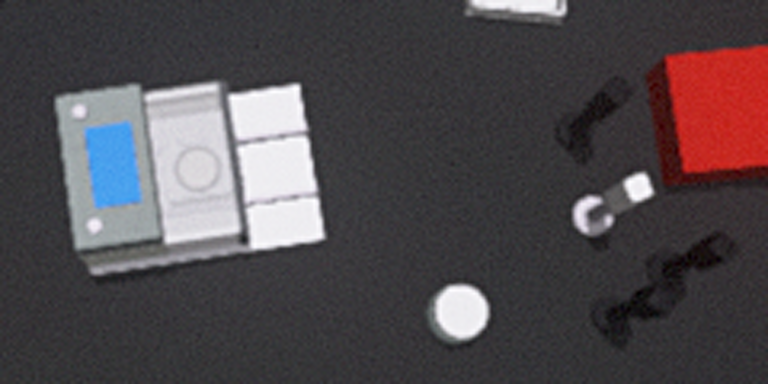

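The crop confirms the white foot at (593,215). Its nearest black look-alikes are about 70-95 mm away, and the hood is yawed about 5°. I'll take closer wrist views over the hood and the tapper.

```bash
cat >> h.py <<'E'
def Q(zdir,ydir):
    z=np.array(zdir,float); z/=np.linalg.norm(z); y=np.array(ydir,float); y-=z*(y@z); y/=np.linalg.norm(y)
    return np.roll(Rot.from_matrix(np.c_[np.cross(y,z),y,z]).as_quat(),1)
E
python3 - <<'E'
from h import *
from scipy.spatial.transform import Rotation as Rot
S=np.load("scene.npz"); c=r.calibration("scene"); f=192/np.tan(np.radians(c["fovy"])/2); Rc=np.array(c["R"]).T
P=cloud((f,c["cx"],c["cy"],Rc,-Rc@np.array(c["t"])),S["d"]); hsv=cv2.cvtColor(S["im"],cv2.COLOR_RGB2HSV)
m=(hsv[...,0]<20)&(hsv[...,1]>90)&(S["im"][...,0]>90)&(abs(P[...,0]-.473)<.08)&(abs(P[...,1]-.326)<.08)&(P[...,2]<.012); q=P[m]
print("pad",len(q),cv2.minEnclosingCircle((q[:,:2]*1000).astype(np.float32)),q.mean(0))
print(np.array(r.calibration("wrist")["mount"]).round(3))
yd=(0.09,-1,0)
# feasibility of the leaned pose
a=np.radians(40); u=np.array([-.09,1,0]);u/=np.linalg.norm(u)
zt=u*np.sin(a)-np.array([0,0,np.cos(a)])
for d in(-.1,0.03): print("lean ik",r.ik(np.array([.532,-.003,.026])+u*d-zt*.116,Q(zt,(0.09,-1,0))))
p=r.state()["position"]; r.move_l([p[0],p[1],.33],velocity=.25)
r.move_to([.535,-.09,.33],Q((0,0,-1),yd))
im,d,K=cam("wrist"); save("w_hood.png",im,1.5); np.savez("w_hood.npz",im=im,d=d,f=K[0],cx=K[1],cy=K[2],R=K[3],o=K[4])
r.move_to([.483,-.331,.34],Q((0,0,-1),yd))
im,d,K=cam("wrist"); save("w_tap.png",im,1.5); np.savez("w_tap.npz",im=im,d=d,f=K[0],cx=K[1],cy=K[2],R=K[3],o=K[4])
s=r.state(); print(s["time_s"],s["joint_pos"].round(2))
E
```

```text
pad 344 ((466.603271484375, 297.75091552734375), 66.31464385986328) [0.48805662 0.31038413 0.00529263]
[[-0.    -0.962 -0.274  0.069]
 [ 1.    -0.     0.    -0.   ]
 [-0.    -0.274  0.962 -0.171]
 [ 0.     0.     0.     1.   ]]
lean ik [-0.40567669  0.61506967  0.19092883 -0.60150295 -1.53404458  2.21036969]
lean ik [-0.22799673  0.5083546   0.01240604 -0.6708892  -1.38177083  2.12439092]
4.65 [-0.32  0.26  0.16 -0.   -1.48  1.98]
```

View pics/w_hood.png

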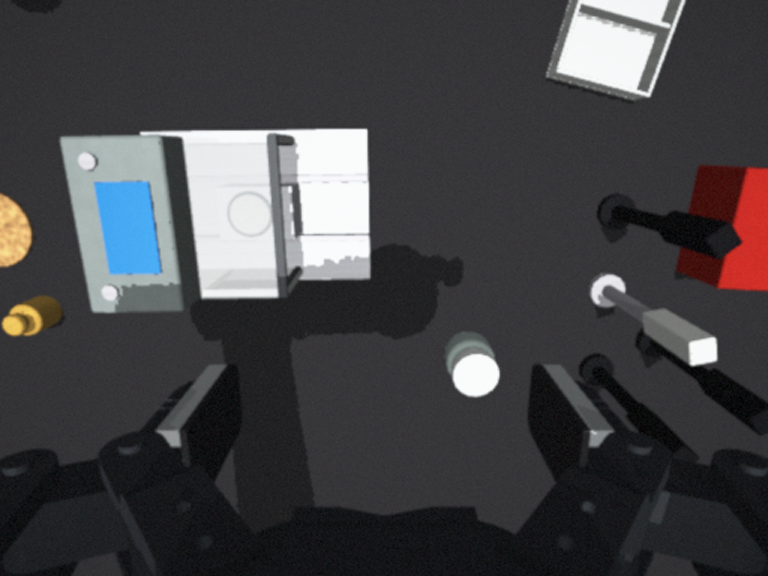

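View pics/w_tap.png

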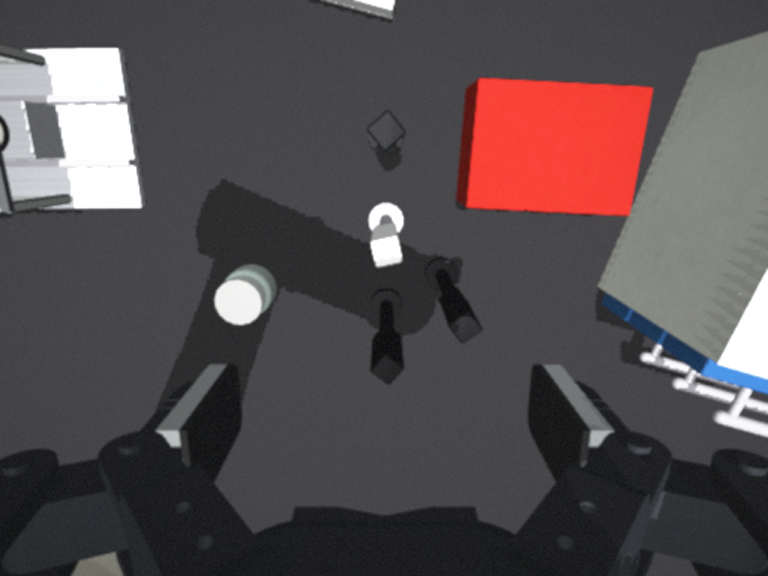

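The hood view shows the base's front edge running (367,129)-(371,279), the roof strip at x≈270-290, and the carriage's near face at about x≈296. The tapper view shows the foot at (386,218), the handle top at (386,251), and black look-alikes at (386,130), (440,270) and (386,300).

```bash
python3 - <<'E'
from h import *
def ld(n):
    D=np.load(n); return D["im"],D["d"],(float(D["f"]),float(D["cx"]),float(D["cy"]),D["R"],D["o"])
im,d,K=ld("w_tap.npz")
m=np.zeros(im.shape[:2],np.uint8); m[152:182,240:275]=(im.min(-1)[152:182,240:275]>190)
n,l,st,ct=cv2.connectedComponentsWithStats(m)
k=max(range(1,n),key=lambda i:st[i,4]); 
P=np.array([onplane(K,x,y,.17)[:2]*1000 for y,x in np.argwhere(l==k)],np.float32); print("handle",cv2.minAreaRect(P),len(P))
m=np.zeros_like(m); m[130:152,240:275]=(im.min(-1)[130:152,240:275]>130)
P=np.array([onplane(K,x,y,.01)[:2]*1000 for y,x in np.argwhere(m)],np.float32); print("foot",cv2.minEnclosingCircle(P),len(P))
for u,v in((386,130),(440,268),(386,300)): print("black foot-ish",onplane(K,u/1.5,v/1.5,.17 if v==130 else .01).round(3))
print("hood front (tap view)",[onplane(K,u/1.5,v/1.5,.01).round(4) for u,v in((121,48),(142,208))])
im,d,K=ld("w_hood.npz")
g=lambda L:[onplane(K,u/1.5,v/1.5,z).round(4) for u,v,z in L]
print("hood front",g([(367,129,.01),(371,279,.01)]))
print("roof front top edge",g([(281,136,.096),(281,296,.096)]))
print("housing",g([(62,137,.135),(160,137,.135),(93,312,.135),(184,311,.135)]))
print("pad",g([(0,230,.005)]), "jar",g([(475,374,.06)]))
# carriage near face from the depth
Pc=cloud(K,d); z=Pc[...,2]; mm=(z>.048)&(z<.062)&(Pc[...,1]<.06)&(abs(Pc[...,0]-.53)<.03)
print("carriage top pts",mm.sum(), np.nanmin(Pc[mm],0) if mm.any() else 0)
D=np.load("top.npz"); c=r.calibration("top"); f=192/np.tan(np.radians(c["fovy"])/2); Rc=np.array(c["R"]).T; K=(f,c["cx"],c["cy"],Rc,-Rc@np.array(c["t"]))
print("pad top view",onplane(K,225/1.5,340/1.5,.005))
save("c.png",im[80:205,160:270],5)
E
```

```text
handle ((481.9685974121094, -331.1890563964844), (19.404285430908203, 20.061782836914062), 18.575164794921875) 326
foot ((481.0675964355469, -331.3955383300781), 18.59604263305664) 315
black foot-ish [ 0.564 -0.324  0.17 ]
black foot-ish [ 0.435 -0.394  0.01 ]
black foot-ish [ 0.395 -0.34   0.01 ]
hood front (tap view) [array([ 0.62  , -0.0686,  0.01  ]), array([ 0.4707, -0.0814,  0.01  ])]
hood front [array([ 0.6199, -0.0649,  0.01  ]), array([ 0.4711, -0.0812,  0.01  ])]
roof front top edge [array([ 6.056e-01, -2.000e-04,  9.600e-02]), array([ 0.472 , -0.0045,  0.096 ])]
housing [array([0.5905, 0.1492, 0.135 ]), array([0.5969, 0.0788, 0.135 ]), array([0.4578, 0.1367, 0.135 ]), array([0.4652, 0.0645, 0.135 ])]
pad [array([0.4873, 0.3035, 0.005 ])] jar [array([ 0.3963, -0.1928,  0.06  ])]
carriage top pts 380 [ 0.5082544  -0.40372178  0.04813696]
pad top view [0.48351257 0.31270986 0.005     ]
```

View pics/c.png

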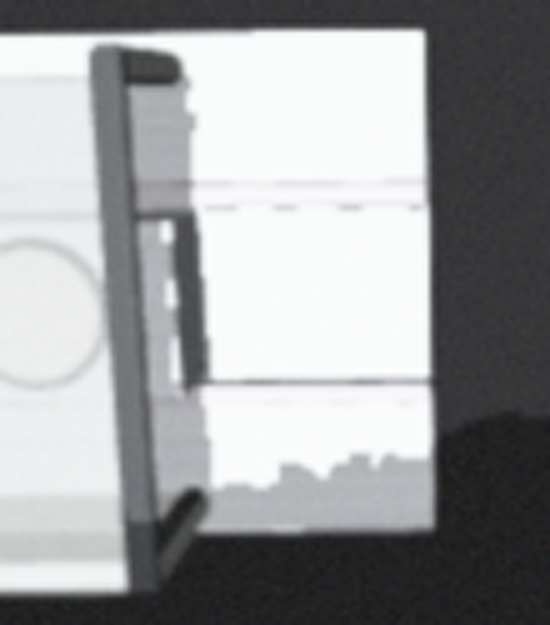

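```bash
cat > t.py <<'E'
from h import *
th=np.radians(5.7); u=np.array([-np.sin(th),np.cos(th),0]); O=np.array([.5385,-.0041,0]); Z=np.array([0,0,1.])
a=np.radians(41); zt=u*np.sin(a)-Z*np.cos(a); QL=Q(zt,-u)
L=.121; Z0=.027
def P(x,z=Z0): # TCP with the foot's foremost rim at hood x, foot centre at height z
    return O+u*(x-.018*np.cos(a))+Z*z-zt*L
def hx(): return (r.state()["position"]-P(0))@u
E
python3 - <<'E'
from t import *
qg=Q((0,0,-1),(.319,-.948,0)); g=np.array([.4815,-.3313,.121])
r.move_to(g+Z*.12,qg); r.move_l(g,velocity=.12)
s=r.state(); print(s["position"],s["force"].round(2))
r.close_gripper(80); s=r.state(); print(s["finger_gap"],s["grasp_force"],s["force"].round(2),s["position"])
r.move_l(g+Z*.2,velocity=.15)
print(r.state()["finger_gap"],r.state()["force"].round(2))
r.move_to(P(-.04,.16),QL)
r.move_l(P(-.04,Z0),velocity=.12,f_stop=8)
im,d,K=cam("scene"); save("lean.png",im[140:260,150:330],4)
s=r.state(); print(s["time_s"],hx(),s["position"]-P(-.04),s["force"].round(2))
E
```

```text
[ 0.48221283 -0.33164026  0.12200834] [ 0.58 -0.9   0.2 ]
0.01794921214221517 80.43351888656616 [0.37 0.12 2.08] [ 0.48186881 -0.33154026  0.12142912]
0.018322406058138594 [-0.61  0.32 -1.84]
10.5 -0.040312120294724925 [ 0.0005401  -0.00025976  0.00100048] [-0.21 -0.36 -1.97]
```

View pics/lean.png

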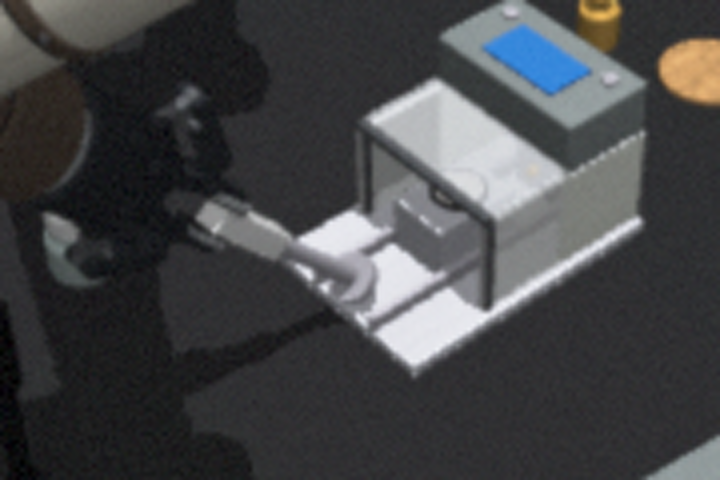

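The tool is held leaning with its foot at (355,285), between the rails and clear of the carriage's near face at about (430,235). Next I'll feel for first contact.

```bash
python3 - <<'E'
from t import *
h=r.move_l(P(.022),velocity=.03,f_stop=1.5); x=hx(); s=r.state(); print(h,x,s["force"].round(2))
r.move_l(P(x-.008),velocity=.06); f0=r.state()["force"]
h=r.move_l(P(x+.006),velocity=.04,f_stop=15); s=r.state(); print(h,hx(),((s["force"]-f0)@u).round(2),s["time_s"],s["finger_gap"])
r.move_l(P(x-.004),velocity=.06)
h=r.move_l(P(x+.014),velocity=.02,f_stop=1.5); print(h,hx())
r.move_l(P(hx()-.008),velocity=.06); print(r.state()["time_s"],r.state()["force"]-f0)
E
```

```text
True 0.0012352216657476765 [ 0.64 -0.37 -1.44]
False 0.007722911359275457 0.21 12.5917 0.0180243521936854
True 0.008315056441312113
13.7917 [-0.3204084   0.47369479  0.73275049]
```

```bash
python3 - <<'E'
from t import *
c=.008
while c<.05:
    f0=r.state()["force"]
    h=r.move_l(P(c+.0065),velocity=.035,f_stop=12); x=hx(); s=r.state()
    print(h,round(x,4),((s["force"]-f0)@u).round(2),s["force"].round(1),round(s["time_s"],1),round(s["finger_gap"],4))
    r.move_l(P(x-.009),velocity=.08)
    if h: break
    c=x
im,d,K=cam("scene"); save("s2.png",im[140:260,150:330],4)
E
```

```text
False 0.0149 -1.21 [ 0.4 -0.6 -2.4] 14.3 0.0183
False 0.0218 -1.04 [ 1.3 -0.5 -2.4] 15.2 0.0182
False 0.0287 -1.17 [ 0.3 -0.8 -1.9] 16.1 0.0182
False 0.0356 -1.57 [ 0.6 -1.1 -1.8] 16.9 0.018
False 0.0424 -1.64 [-0.6 -0.2 -1.2] 17.8 0.0185
False 0.0465 -6.43 [ 1.2 -7.1 -0.7] 18.6 0.0179
True 0.0457 -2.8 [ 0.6 -2.7 -0.2] 19.3 0.0181
```

View pics/s2.png

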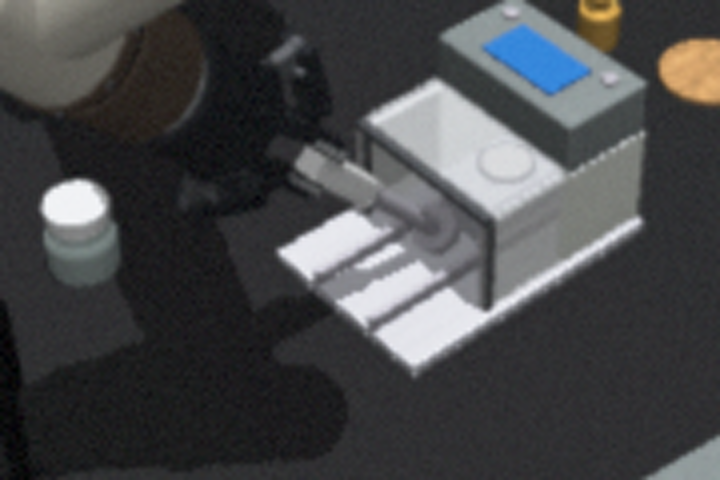

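The foot has pushed the carriage well inside; the dish now shows at (505,160). The force rise at about 0.046 suggests it is home. I'll do one confirming tap, then withdraw and fix the pad position from both fixed views.

```bash
python3 - <<'E'
from t import *
for lim in(5,16):
    h=r.move_l(P(.0535),velocity=.025,f_stop=lim); x=hx(); s=r.state(); print(h,round(x,4),s["force"].round(1),round(s["finger_gap"],4))
    r.move_l(P(x-.01),velocity=.08)
r.move_l(P(-.05),velocity=.12); r.move_l(P(-.06,.2),velocity=.2)
for n in("scene","top"):
    im,d,K=cam(n); hsv=cv2.cvtColor(im,cv2.COLOR_RGB2HSV); u0,v0=map(int,proj(K,[.487,.311,.005]))
    m=((hsv[...,0]<22)&(hsv[...,1]>90)&(im[...,0]>90)).astype(np.uint8)
    k,l,st,ct=cv2.connectedComponentsWithStats(m); i=l[v0,u0]; print(n,i,st[i],onplane(K,*ct[i],.005).round(4))
print(r.state()["time_s"],r.state()["finger_gap"])
E
```

```text
True 0.0455 [ 0.1 -2.1 -0.8] 0.0184
False 0.0483 [  0.4 -12.3   4.7] 0.0186
scene 14 [314 150  26  16 339] [0.4893 0.3115 0.005 ]
top 6 [136 213  28  27 594] [0.4861 0.3145 0.005 ]
23.5333 0.018052119240110406
```

```bash
python3 - <<'E'
from t import *
qd=Q((0,0,-1),-u); p=np.array([.4875,.3125,.121])
s=r.state()["position"]
r.move_to([s[0],s[1],.34],qd); r.move_to(p+Z*.2,qd); r.move_l(p+Z*.05,velocity=.15)
pos=r.state()["position"]
im,d,K=cam("scene"); C=cloud(K,d)
u0,v0=map(int,proj(K,pos-Z*.06)); save("pl.png",im[v0-60:v0+60,u0-70:u0+70],5)
m=(np.hypot(C[...,0]-pos[0],C[...,1]-pos[1])<.03); zr=C[...,2]-(pos[2]-.121)
for lo in np.arange(.012,.095,.02):
    q=C[m&(zr>lo)&(zr<lo+.02)]; print(round(lo,3),len(q),(np.median(q,0)-pos).round(4))
print(pos,r.state()["time_s"],r.state()["joint_pos"].round(2))
E
```

```text
0.012 32 [ 0.0029 -0.0069 -0.1036]
0.032 26 [ 0.0035 -0.0053 -0.0795]
0.052 26 [ 0.0024 -0.0059 -0.0581]
0.072 25 [ 0.0039 -0.0054 -0.0388]
0.092 32 [ 0.0053 -0.0091 -0.0155]
[0.48815946 0.31289495 0.17210075] 27.1167 [ 0.85  0.33 -0.15  0.   -1.09  0.82]
```

View pics/pl.png

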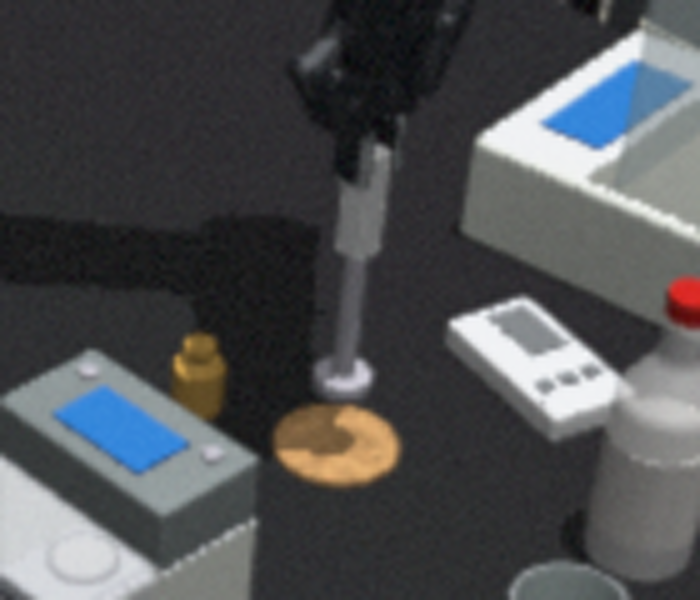

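The tool hangs upright with its foot at (343,378), over the pad centred at (337,445), and the rod is vertical within about 1.5°. I'll lower and release it.

```bash
python3 - <<'E'
from t import *
p=r.state()["position"]; p=np.array([.4875,.3125,p[2]])
h=r.move_l([p[0],p[1],.135],velocity=.08); h=r.move_l([p[0],p[1],.1235],velocity=.015,f_stop=4); print(h,r.state()["position"],r.state()["force"])
r.dwell(.2); r.gripper_open(); r.dwell(.3); q=r.state()["position"]; r.move_l(q+Z*.13,velocity=.1)
r.dwell(.3); s=r.state()["position"]; r.move_l([s[0]-.1,s[1]-.1,s[2]+.05],velocity=.15)
im,d,K=cam("scene"); C=cloud(K,d); m=np.hypot(C[...,0]-.4875,C[...,1]-.3125)<.04
for lo,hi in((.002,.014),(.03,.05),(.07,.09),(.11,.16),(.165,.18)):
    q=C[m&(C[...,2]>lo)&(C[...,2]<hi)]; print(lo,len(q),np.median(q,0).round(4) if len(q) else 0)
u0,v0=map(int,proj(K,[.51,.15,.05])); save("end.png",im[v0-80:v0+70,u0-100:u0+100],4); print(r.state()["time_s"])
E
```

```text
True [0.48748291 0.31242224 0.12641387] [-0.19305051 -0.45963452  4.10243863]
0.002 239 [0.495  0.3039 0.0061]
0.03 24 [0.4893 0.308  0.0409]
0.07 27 [0.4902 0.3064 0.0788]
0.11 124 [0.494  0.3026 0.1361]
0.165 52 [0.4901 0.3068 0.1733]
32.4083
```

View pics/end.png

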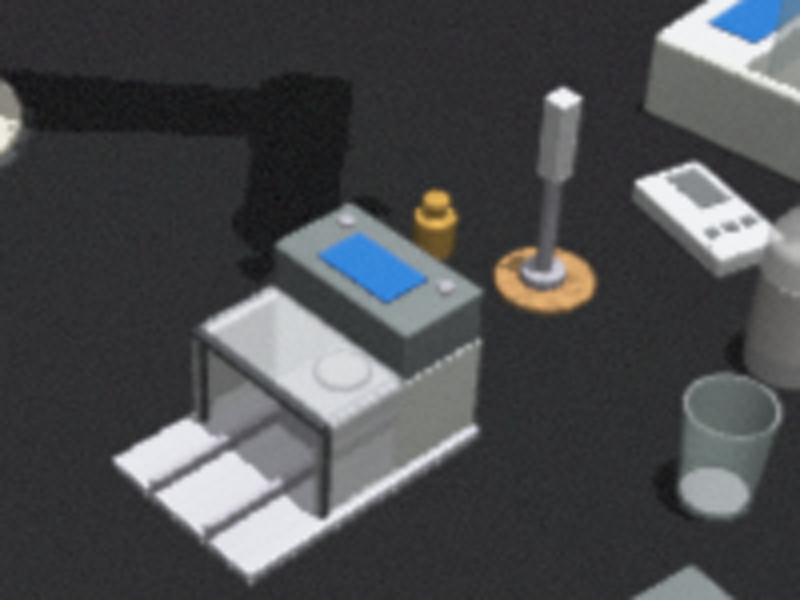

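The tool stands upright on the pad, with its foot at (543,272) well inside the cork. The carriage is inside the hood and the bystanders are in place, so I'm handing in.

```bash
python3 -c "
from h import *
print(r.close_job())"
```

```text
the job is handed in; nothing more can be done
None
```

I tapped the carriage in about 7 mm steps until it stalled firmly at about 46 mm inside the roof edge, which I take as home since the stop and pin weren't visible, then stood the tapper upright on the cork pad, released it and handed the job in at about 32 s.

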